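Clamp a relay module in the lever test socket by feel

ROBOT

A 6-joint arm with a two-finger parallel gripper is mounted at the origin on a cart in front of the work surface, level with it; the furniture and walls round the work are solid. World frame = base frame: x ahead of the robot, y to its left, z up, the work surface at z = 0. Lengths are in m, angles in rad, forces in N, time in s.
With the tool pointing down it reaches from about 0.375 to 0.9 m from the base axis. Payload 3.1 kg.
Tool frame: the origin (TCP) lies on the centre line of the jaws, within the pads' length; the fingertips stand 17 mm ahead of it and the grasp point (between the pads) lies 2 mm behind it; z points along the fingers, y is the line along which they close (so a half turn about z gives the same grasp; the last joint's range is limited). The gripper opens to 87 mm and grips with 3 to 60 N. Pads are 19 mm wide; open, the fingers measure 117 mm over their backs; the gripper's body (75 mm by 190 mm) begins 51 mm behind the grasp point.
Start: joints at [0.962, 0.527, 1.433, -0, 1.181, -0.178], TCP at [0.261, 0.568, 0.24] pointing down, gripper open.
Joint ranges: [-3.08, 3.08], [-0.75, 2.2], [0.22, 2.44], [-1.43, 4.57], [0, 2.65], [-2.85, 2.85]. Speed limits (rad/s): [2.79, 2.79, 3.14, 3.14, 3.14, 3.14].

INTERFACE

Orientations are given as a rotation vector (axis times angle).
In Python, from bench import bot gives the robot as it stands.
- The arm moves only by the tool arm_command, never from a script. Its argument "plan" is text: rows parted by semicolons, each of 7 numbers parted by spaces: the shift along the world's x, y, z in cm, then the turn, a rotation vector about the world's x, y, z in degrees, then the closure, from 0 (fully open) to 1 (shut). In form: x y z wx wy wz claw; .... A call has 1 to 8 rows; each row is the pose to reach, as a shift and turn from the pose commanded when the call began; what a row does not reach only later rows make up. A row lasts 1/10 s, in which the tool goes at most 50 mm and 8.59 degrees, less where a joint would pass 70% of its speed; a pose out of reach is approached as far as the arm can. A call with a gripper value outside its range is refused whole. The fingers move at their own pace and stop on an object; "grip_force" is the grip in N (left out, the last holds). Time passes only in rows, so rows that repeat a pose let the fingers close. It gives the time, the measured TCP pose, the force, the opening and the grip force at its end, in the units of the state.
- bot.sense(): the state, without advancing time (a new reading comes with each control period).
- bot.grab_frame(name): name is "scene" or "top"; returns a dict with "image" (420x560x3 uint8, blue, green, red), "depth" (420x560 float32, m along the optical axis (not along the pixel's ray), 0 where there is no reading), "K" (3x3 intrinsics, pixels), "rvec" (rotation vector, rad) and "tvec" (3), from world to camera coordinates, as OpenCV has them. Camera axes: x right, y down, z forward; pixel columns grow to the right and rows downward; lengths in m; the calibration is good to about 2 mm. A picture is of the moment at which its call begins.
- bot.finish_job(): hands the job in; it is judged then, once.
The state is a dict: "time": time; "q": joint angles; "joint_velocities": joint speeds; "joint_efforts": joint torques, N m; "eef_pos": TCP position; "tcp_rot": TCP orientation; "ft_force": force on the tool from outside, world axes, zero at the start; "moment": the same for the moment, N m; "gripper_width": finger opening in m; "finger_force": force on a finger pad.
Only numpy, scipy, OpenCV 4.12 (cv2) and the standard library are available. Lean on these libraries where they do the work, as an engineer would, in place of code of your own. Each camera call takes 0.05 s, during which the arm holds its last target. There are 200 camera calls.

TASK

Load the grey relay module into the lever-clamp test station: swing the clamp lever right back out of the way, plug the module fully home into the socket, then swing the lever down until its rubber foot clamps the module with about 9 newtons - never more than 18 - and leave it clamped. The foot's spindle has been screwed to an unknown length, so find by feel where it starts to press. Do not disturb the multimeter, the spacer tray or the solder reel.

Things in the scene. Friction and masses are not known exactly. Their poses are not given: they have to be found in the camera images.
- test_station: Fixed station: aluminium plate 205 x 110 x 8 mm, black socket block (74 x 56 mm, top 38 mm above the bench), two steel hinge cheeks. Origin on the bench under the socket's centre, z up, x from socket to hinge (away from the robot, within 0.35 rad). Cheeks: x 58 to 92 mm, y -23 to 23 mm (pin heads to 29), up to 135 mm high. Hinge axis along y at x 75, z 118 mm.
- socket_mouth (a point): Centre of the socket hole at the top face of the socket block (38 mm above the bench). The hole is 46 mm (station x) by 26 mm (station y), 20 mm deep, with 2 mm chamfered edges.
- clamp_lever: Steel lever; origin on the hinge axis, arm along its own -x, own z up when level. Turns about its own y: 0 = level over the socket, grip towards the robot; positive = raised; range -0.25 to 2.1 rad, starts at 0.15 to 0.5. Raised to 1.8 rad or more, its foot keeps 45 mm from the socket's axis (only 25 mm at 1.5). Dry hinge friction (1.2 N m) holds it where it is left.
- lever_grip (a point): Centre of the lever's black grip, 150 mm from the hinge. It is a bar 24 mm wide and 20 mm thick with rounded edges and runs from 112 to 186 mm from the hinge; pinch it across station y or push on its top. A push of 5 to 8 N here moves the free lever down (9 N lifts it); when clamping, each newton of clamp force adds 0.5 N to that push.
- lever_spindle (a point): Point on the arm 75 mm from the hinge, where a spindle with a sprung rubber foot (20 mm across) goes through, foot along the lever's -z. The spindle is set up to 6 mm short or long (not reported): the foot first meets a seated module at a lever angle between -0.09 and 0.09 rad, on average 0.
- lever_hinge (a point): Middle of the hinge axis. Clamping: past first contact the foot's spring gives about 4 N per mm (0.3 N per mrad of lever). The friction keeps the clamp force when the lever is let go, up to about 15 N; above that it springs back. If too tight, lifting the lever a little eases it.
- relay_module: Loose grey block module with a black plug foot, 0.11 to 0.21 kg, standing upright on its foot on the bench. Origin at the centre of the foot's underside, z up. Foot 44 x 24 mm (x, y) and 14 mm high; body above it 66 x 40 mm (x, y), from 14 to 54 mm. Grasp the body across its 40 mm (y). Its x goes along the station's x, either way round.
- module_shoulder (a point): Centre of the underside of the module's body, 14 mm above the foot's underside; it meets socket_mouth when the module is fully home (the shoulder rests on the socket block).
- multimeter: Loose pocket multimeter lying on its back, 135 x 67 x 38 mm (x, y, z), origin under its centre; leave it alone.
- spacer_tray: Loose small grey parts tray, 64 x 84 x 21 mm, origin under its centre; leave it alone.
- solder_reel: Loose blue reel, 64 mm across and 35 mm high, origin under its centre; leave it alone.
Mind the look-alikes: they are no part of the job. What is shaped like the relay_module but orange is not meant.

How it is judged:
On the way, in this order (a step that is already met when the one before it is completed fails the run):
1. the lever is swung up out of the way (more than 1.0 rad from level) (angle between clamp_lever's own z axis and vertical above 1 rad), for 0.2 s.
2. the module is fully home in the socket with the lever still up (z of module_shoulder in the frame of socket_mouth below 0.0025 m and horizontal distance between module_shoulder and socket_mouth below 0.004 m and angle between the x axis of relay_module and the x axis of test_station, either way round below 0.08 rad and angle between relay_module's own z axis and vertical below 0.06 rad and angle between clamp_lever's own z axis and vertical above 0.8 rad), for 0.2 s.
3. the lever is down and its foot presses the module with 5 to 13 N (angle between clamp_lever's own z axis and vertical below 0.25 rad and contact force between clamp_lever and relay_module between 5 and 13 N), for 0.2 s.
At the end, for the whole second after the job is handed in: Module at rest, fully home (shoulder within 2.5 mm of the block's top, 4 mm of its centre, 0.08 rad of the station's x either way round, tilt under 0.06 rad); lever within 0.25 rad of level, let go, its foot pressing the module with 5 to 13 N (all of step 3 and z of module_shoulder in the frame of socket_mouth below 0.0025 m and horizontal distance between module_shoulder and socket_mouth below 0.004 m and angle between the x axis of relay_module and the x axis of test_station, either way round below 0.08 rad and angle between relay_module's own z axis and vertical below 0.06 rad and linear speed of relay_module below 0.01 m/s); the robot touches nothing.
It fails at once if the lever's foot presses the module with more than 18 N (contact force between clamp_lever and relay_module above 18 N).
It fails at once if a bystander (multimeter, spacer tray or solder reel) is moved more than 25 mm (distance of any of multimeter, spacer_tray, solder_reel from where it was at the start of the episode above 0.025 m).
It also fails if it takes over 72 s, if anything falls off the work surface, if the arm or the gripper's body presses on something with over 40 N, if the wrist force passes 120 N, or if a joint passes its speed limit or range.

## Working session

There is one attempt and no reset: what is moved stays moved. The work goes in short steps, Python scripts to look and compute and a tool call to move; the robot and the scene stay as the last step left them, time stands still between calls to the robot, and variables do not carry over. Pictures are saved under pics/ and viewed, at most 10 in all, crops included, and the job is handed in when it is done.

Besides the shell and the picture viewer there is one more tool, called after "Request:" as a command line: name --argument value ..., lists and objects as JSON in quotes. arm_command: Moves the arm, as the interface text tells. Its arguments: {"type":"object","properties":{"plan":{"type":"string"},"grip_force":{"type":"number"}},"required":["plan"]}

```bash
mkdir -p pics
cat > h.py <<'E'
import numpy as np, cv2
from bench import bot
def grab(n):
    f=bot.grab_frame(n); R=cv2.Rodrigues(np.array(f["rvec"],float))[0]; f["R"]=R; f["t"]=np.array(f["tvec"],float).ravel(); return f
def cloud(f):
    d=f["depth"]; v,u=np.indices(d.shape); K=f["K"]
    P=np.stack([(u-K[0,2])/K[0,0]*d,(v-K[1,2])/K[1,1]*d,d],-1)
    W=(P-f["t"])@f["R"]; W[d<=0]=np.nan; return W
def ray(f,u,v,z):
    K=f["K"]; r=f["R"].T@np.array([(u-K[0,2])/K[0,0],(v-K[1,2])/K[1,1],1]); c=-f["R"].T@f["t"]
    return c+r*(z-c[2])/r[2]
E
python3 - <<'E'
from h import *
for n in("scene","top"):
    f=grab(n); cv2.imwrite(f"pics/{n}0.png",f["image"]); np.savez(f"{n}0.npz",**{k:f[k] for k in("image","depth","K","R","t")})
    print(n,"cam at",-f["R"].T@f["t"])
s=bot.sense(); print(s)
E
```

```text
scene cam at [ 0.05195158 -0.35263389  0.83299483]
top cam at [ 0.32583977 -0.00911809  1.28160699]
{'time': 0.1, 'q': array([ 9.61525079e-01,  5.28406021e-01,  1.43380074e+00,  2.07791783e-05,
        1.18143098e+00, -1.78507380e-01]), 'joint_velocities': array([-0.00021265, -0.00237184, -0.00280859,  0.00189314,  0.00064238,
       -0.00131645]), 'joint_efforts': array([ 1.49193265e-04, -4.40984166e+01, -1.77149963e+01,  6.35287492e-02,
        5.34110167e-02, -5.55281406e-05]), 'eef_pos': array([0.26057249, 0.56737554, 0.23864086]), 'tcp_rot': array([-6.71263218e-01, -3.06821756e+00,  2.95409003e-03]), 'ft_force': array([-0.75121821, -0.104345  ,  0.36006373]), 'moment': array([ 0.02029927,  0.00187299, -0.00371887]), 'finger_force': 0.0, 'gripper_width': 0.08708306866321906}
```

View pics/scene0.png

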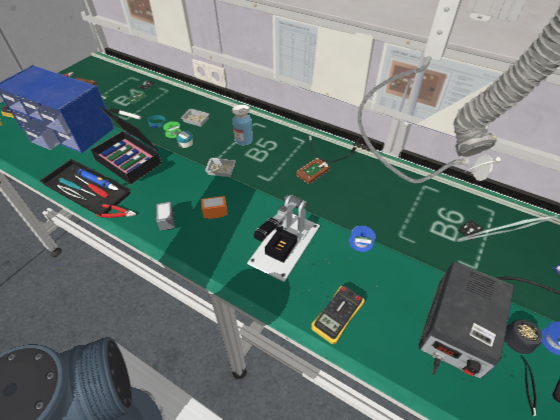

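View pics/top0.png

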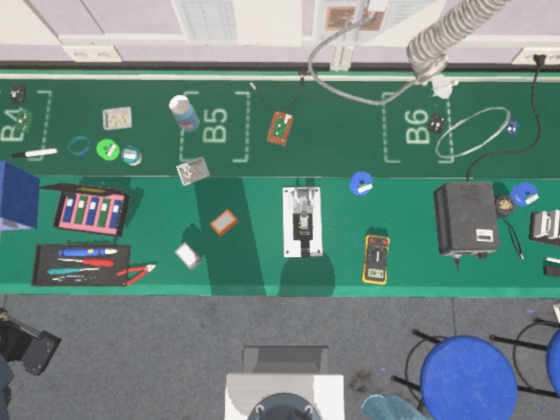

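The scene view shows the grey module at about (166,215), the orange look-alike at (213,208), the station at (285,240), the reel at (362,239) and the multimeter at (340,313). In the top view the module is at (188,256), the station at (303,220), the reel at (361,184) and the multimeter at (376,259).

Run:
```python
from h import *
T=dict(np.load("top0.npz")); S=dict(np.load("scene0.npz"))
a=cv2.resize(T["image"][170:275,165:335],None,fx=4.6,fy=4.6,interpolation=cv2.INTER_CUBIC)
b=cv2.resize(S["image"][190:290,145:330],None,fx=4.3,fy=4.3,interpolation=cv2.INTER_CUBIC)
cv2.imwrite("pics/topcrop.png",a); cv2.imwrite("pics/scenecrop.png",b)
for n,f,(r0,r1,c0,c1) in(("top",T,(235,280,168,210)),("scene",S,(195,235,150,180))):
    W=cloud(f)[r0:r1,c0:c1]; m=(W[...,2]>0.045)&(W[...,2]<0.07)
    p=W[m]; print(n,len(p),np.nanmedian(p,0))
    k=(np.argwhere(m)[:,::-1]+[c0,r0]).astype(np.float32); print(" px rect",cv2.minAreaRect(k))
    h=np.median(p[:,2]); q=np.array([ray(f,u,v,h)[:2] for u,v in k],np.float32)*1000
    print(" world rect mm",cv2.minAreaRect(q))
# station plate & parts
for n,f,(r0,r1,c0,c1) in(("top",T,(175,270,275,330)),("scene",S,(190,285,240,325))):
    W=cloud(f)[r0:r1,c0:c1]; I=f["image"][r0:r1,c0:c1].astype(int)
    m=(W[...,2]>-0.01)&(W[...,2]<0.022)&(I.min(-1)>130)
    k=(np.argwhere(m)[:,::-1]+[c0,r0]); q=np.array([ray(f,u,v,.008)[:2] for u,v in k],np.float32)*1000
    print(n,"plate",cv2.minAreaRect(q), np.median(W[m],0))
    hi=W[(W[...,2]>0.1)]; print(" >0.1:",len(hi),np.nanmin(hi,0),np.nanmax(hi,0))
    s=W[(W[...,2]>.033)&(W[...,2]<.043)]; print(" socket",len(s),s.min(0),s.max(0),np.median(s,0))
```

```text
top 353 [0.46550449 0.27096495 0.05382683]
 px rect ((186.75001525878906, 255.25003051757812), (24.041629791259766, 14.849241256713867), 45.0)
 world rect mm ((465.16217041015625, 271.07989501953125), (67.85443878173828, 39.95496368408203), 46.615966796875)
scene 300 [0.46273571 0.2661047  0.05313052]
 px rect ((164.5, 212.5), (21.0, 15.0), 90.0)
 world rect mm ((463.37445068359375, 265.579833984375), (73.3862075805664, 39.83758544921875), 43.12860870361328)
top plate ((587.6336059570312, -47.75038528442383), (234.2509002685547, 111.7989273071289), 1.0996333360671997) [ 0.57129448 -0.0361361   0.00799497]
 >0.1: 695 [ 0.44909327 -0.07394415  0.10230245] [ 0.6428309  -0.01755426  0.18616941]
 socket 264 [ 0.51427157 -0.07532188  0.03300905] [ 0.61821064 -0.0185328   0.04271713] [ 0.5549433  -0.03291953  0.03782957]
scene plate ((584.6674194335938, -40.2581787109375), (236.99951171875, 126.84306335449219), 2.244152069091797) [ 0.52892138 -0.06731981  0.006686  ]
 >0.1: 794 [ 0.44843696 -0.07538728  0.10032489] [ 0.63985669 -0.0178983   0.18343119]
 socket 409 [ 0.51392732 -0.07746045  0.03301195] [ 0.64318701 -0.01911077  0.04281975] [ 0.55398077 -0.0515016   0.03649647]
```

View pics/topcrop.png

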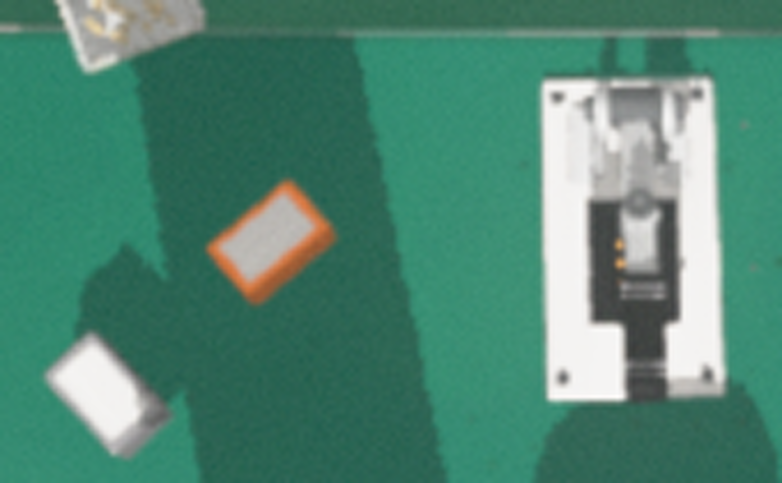

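View pics/scenecrop.png

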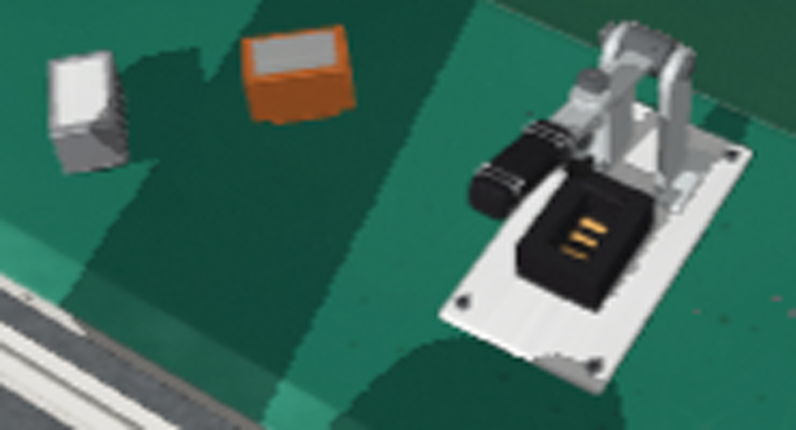

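The enlarged top view shows the plate (left edge 543–548, right edge 712–725 in crop pixels), the black grip at about (645,360), and the module's long axis running up-left. In the scene crop the socket hole is visible at (580,235) and the grip at (510,175), slightly raised. I'll take one refinement of yaw, socket centre and grip.

Run:
```python
from h import *
T=dict(np.load("top0.npz")); S=dict(np.load("scene0.npz"))
g=T["image"].astype(float).min(-1); L=[];R=[]
for v in range(192,252):
    for lst,c0,c1 in((L,278,290),(R,325,314)):
        st=1 if c1>c0 else -1
        for c in range(c0,c1,st):
            if g[v,c]<150<=g[v,c+st]:
                u=c+st*(150-g[v,c])/(g[v,c+st]-g[v,c]); lst.append(ray(T,u,v,.008)[:2]); break
for n,l in(("L",L),("R",R)):
    l=np.array(l); p=np.polyfit(l[:,0],l[:,1],1); r=l[:,1]-np.polyval(p,l[:,0]); k=abs(r)<.002
    p=np.polyfit(l[k,0],l[k,1],1); print(n,k.sum(),"slope",p[0],"y at x=.55",np.polyval(p,.55))
for n,f,b in(("top",T,(175,270,275,330)),("scene",S,(190,285,240,325))):
    r0,r1,c0,c1=b; W=cloud(f)[r0:r1,c0:c1]; I=f["image"][r0:r1,c0:c1].max(-1)
    z=W[...,2]
    s=W[(z>.034)&(z<.042)&(I<70)&(W[...,0]<.60)]; q=(s[:,:2]*1000).astype(np.float32)
    print(n,"socket rect",cv2.minAreaRect(q),np.percentile(s,[1,99],0).round(4).tolist())
    l=W[(z>.1)&(W[...,0]<.60)]; 
    for a in np.arange(.44,.62,.02):
        k=l[(l[:,0]>=a)&(l[:,0]<a+.02)]
        if len(k)>3: print("  x %.3f y %.4f [%.4f %.4f] ztop %.4f n%d"%(k[:,0].mean(),np.median(k[:,1]),k[:,1].min(),k[:,1].max(),np.percentile(k[:,2],90),len(k)))
```

```text
L 60 slope 0.028147493089473043 y at x=.55 0.0076745201282489095
R 60 slope 0.027530569049078846 y at x=.55 -0.10352615172868475
top socket rect ((547.6293334960938, -48.56970977783203), (61.121177673339844, 42.75250244140625), 0.3018933832645416) [[0.5171, -0.0694, 0.0343], [0.5783, -0.0271, 0.0418]]
  x 0.454 y -0.0500 [-0.0603 -0.0377] ztop 0.1840 n47
  x 0.470 y -0.0489 [-0.0605 -0.0377] ztop 0.1825 n80
  x 0.490 y -0.0479 [-0.0607 -0.0378] ztop 0.1757 n73
  x 0.510 y -0.0482 [-0.0586 -0.0359] ztop 0.1685 n67
  x 0.531 y -0.0485 [-0.0563 -0.0385] ztop 0.1573 n49
  x 0.551 y -0.0459 [-0.0568 -0.0359] ztop 0.1613 n66
  x 0.570 y -0.0462 [-0.0566 -0.0382] ztop 0.1607 n42
  x 0.590 y -0.0467 [-0.0547 -0.0386] ztop 0.1376 n45
scene socket rect ((551.5363159179688, -48.54709243774414), (74.5718002319336, 56.16010284423828), 0.9687824249267578) [[0.5144, -0.0765, 0.0342], [0.5874, -0.0215, 0.0395]]
  x 0.453 y -0.0536 [-0.0638 -0.0405] ztop 0.1815 n87
  x 0.470 y -0.0561 [-0.0636 -0.0403] ztop 0.1799 n83
  x 0.490 y -0.0547 [-0.0624 -0.0394] ztop 0.1731 n77
  x 0.510 y -0.0551 [-0.0620 -0.0378] ztop 0.1670 n73
  x 0.534 y -0.0519 [-0.0596 -0.0414] ztop 0.1531 n54
  x 0.550 y -0.0524 [-0.0602 -0.0388] ztop 0.1588 n122
  x 0.568 y -0.0530 [-0.0575 -0.0388] ztop 0.1586 n30
  x 0.591 y -0.0505 [-0.0567 -0.0400] ztop 0.1353 n34
```

Station yaw is about 0.028 rad, the socket is at (0.5515, -0.048), and the lever is at about 0.35 rad. The module is at (0.465, 0.270) with its axis at 46.6°. I'll move over the grip next.

Request:
arm_command --plan "22.5 -61.7 2 0 0 26.3 0;22.5 -61.7 2 0 0 26.3 0;22.5 -61.7 2 0 0 26.3 0;22.5 -61.7 2 0 0 26.3 0;22.5 -61.7 2 0 0 26.3 0;22.5 -61.7 2 0 0 26.3 0;22.5 -61.7 2 0 0 26.3 0;22.5 -61.7 2 0 0 26.3 0" --grip_force 20

```text
time: 0.9
eef_pos: [0.3964, 0.1951, 0.2516]
tcp_rot: [0.045, -3.141, -0.0]
ft_force: [0.8, -0.1, 0.4]
gripper_width: 0.087
finger_force: 0.0
```

Request:
arm_command --plan "8.8 -24.15 0 0 0 0 0;8.8 -24.15 0 0 0 0 0;8.8 -24.15 0 0 0 0 0;8.8 -24.15 0 0 0 0 0;8.8 -24.15 0 0 0 0 0;8.8 -24.15 0 0 0 0 0;8.8 -24.15 0 0 0 0 0;8.8 -24.15 -4 0 0 0 0"

```text
time: 1.7
eef_pos: [0.4875, -0.0449, 0.2147]
tcp_rot: [-0.044, 3.131, -0.005]
ft_force: [1.9, 0.2, -1.7]
gripper_width: 0.0872
finger_force: 0.0
```

Run:
```python
from h import *
s=bot.sense(); print(s["eef_pos"],s["q"],s["ft_force"])
f=grab("scene"); a=f["image"][150:300,210:370]; cv2.imwrite("pics/s1.png",cv2.resize(a,None,fx=4,fy=4,interpolation=cv2.INTER_CUBIC))
```

```text
[ 0.48750745 -0.04486398  0.21473908] [-3.20843910e-01  3.78595107e-01  1.80010036e+00  7.21097848e-04
  9.52201608e-01 -1.92017420e+00] [ 1.86051486  0.17642841 -1.74662908]
```

View pics/s1.png

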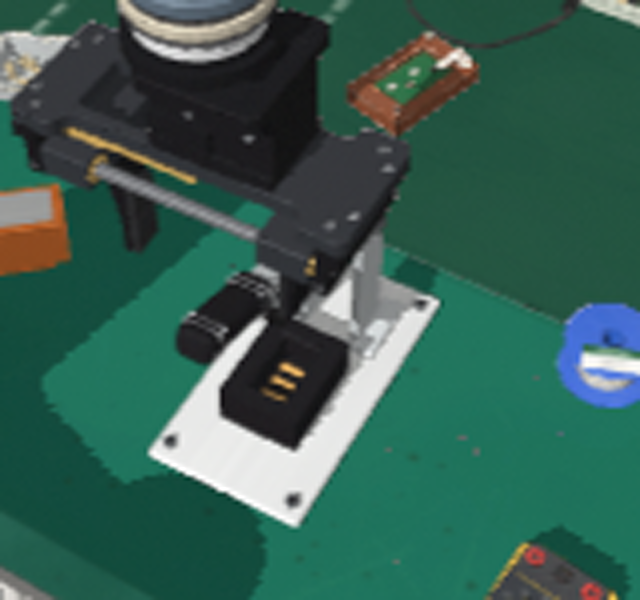

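The view shows the open gripper above the lever, with its fingers either side of the grip (225,310). I'll descend next.

Request:
arm_command --plan "0 0 -2 0 0 0 0;0 0 -4.4 0 0 0 0;0 0 -4.4 0 0 0 0;0 0 -4.4 0 0 0 0"

```text
time: 2.15
eef_pos: [0.4836, -0.0431, 0.1678]
tcp_rot: [0.047, -3.139, -0.001]
ft_force: [-0.3, 0.0, -0.2]
gripper_width: 0.0874
finger_force: 0.0
```

Request:
arm_command --plan "0.2 -0.6 0 0 0 0 0;0.2 -0.6 0 0 0 0 0.5;0.2 -0.6 0 0 0 0 1;0.2 -0.6 0 0 0 0 1;0.2 -0.6 0 0 0 0 1;0.2 -0.6 0 0 0 0 1;0.2 -0.6 0 0 0 0 1;0.2 -0.6 0 0 0 0 1" --grip_force 20

```text
time: 2.95
eef_pos: [0.4863, -0.0505, 0.1675]
tcp_rot: [0.044, -3.141, -0.0]
ft_force: [-0.8, 0.3, 0.2]
gripper_width: 0.0395
finger_force: 0.0
```

Request:
arm_command --plan "0 0 0 0 0 0 1;0 0 0 0 0 0 1;0 0 0 0 0 0 1;0 0 0 0 0 0 1;0.3 0 0.7 0 0 0 1;0.57 0.02 1.34 0 0 0 1;0.93 0.03 2 0 0 0 1;1.29 0.04 2.65 0 0 0 1"

```text
time: 3.75
eef_pos: [0.4971, -0.0494, 0.1935]
tcp_rot: [0.045, -3.135, -0.003]
ft_force: [-3.1, 2.6, -11.1]
gripper_width: 0.0238
finger_force: 20.0
```

Request:
arm_command --plan "0.84 0.02 1.23 0 0 0 1;1.8 0.05 2.37 0 0 0 1;2.87 0.08 3.4 0 0 0 1;4.03 0.11 4.33 0 0 0 1;5.29 0.15 5.14 0 0 0 1;6.61 0.18 5.81 0 0 0 1;8 0.22 6.35 0 0 0 1;9.44 0.26 6.75 0 0 0 1"

```text
time: 4.55
eef_pos: [0.5883, -0.0469, 0.2631]
tcp_rot: [0.045, -3.128, -0.001]
ft_force: [-11.5, 2.7, 4.1]
gripper_width: 0.0238
finger_force: 20.0
```

Request:
arm_command --plan "1.46 0.04 0.25 0 0 0 1;2.95 0.08 0.36 0 0 0 1;4.44 0.12 0.31 0 0 0 1;5.92 0.17 0.12 0 0 0 1;7.37 0.21 -0.22 0 0 0 1;8.77 0.25 -0.7 0 0 0 1;8.77 0.25 -0.7 0 0 0 1;8.77 0.25 -0.7 0 0 0 0"

```text
time: 5.35
eef_pos: [0.6853, -0.0446, 0.2597]
tcp_rot: [-0.045, 3.13, -0.002]
ft_force: [1.4, 2.0, 1.2]
gripper_width: 0.0246
finger_force: 0.5
```

Run:
```python
from h import *
s=bot.sense(); print(s["eef_pos"],s["q"],s["ft_force"])
f=grab("scene"); a=f["image"][100:300,210:430]; cv2.imwrite("pics/s2.png",cv2.resize(a,None,fx=3,fy=3,interpolation=cv2.INTER_CUBIC))
```

```text
[ 0.68526729 -0.04461017  0.25970524] [-2.28091250e-01  5.90231931e-01  1.25092447e+00  1.79354165e-03
  1.28880734e+00 -1.82815382e+00] [1.41078341 2.04378885 1.18199378]
```

View pics/s2.png

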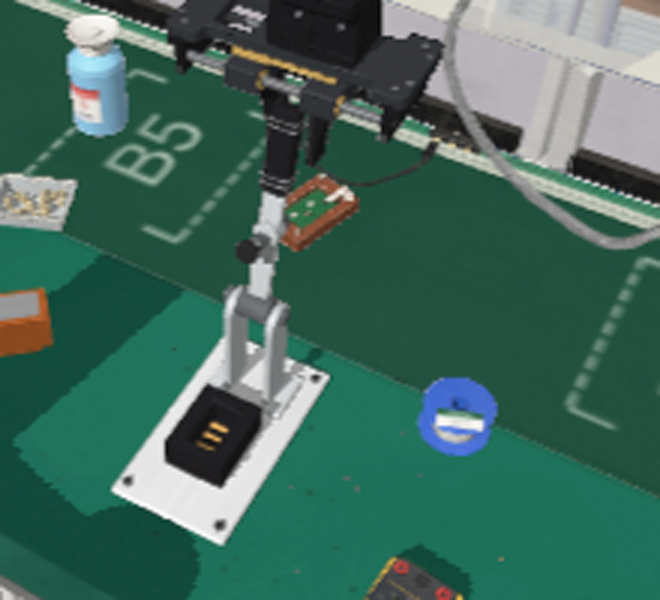

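The lever stands up past vertical (270,200), and the socket is clear with its hole at (215,425). I'll open and withdraw upwards, then go to the module.

Request:
arm_command --plan "0 0 0 0 0 0 0;0 0 0 0 0 0 0;0 0 0 0 0 0 0;0 0 4 0 0 0 0;0 0 8 0 0 0 0;-5 3 8 0 0 0 0;-9 6 8 0 0 8 0;-12 9 8 0 0 16 0"

```text
time: 6.2
eef_pos: [0.5601, 0.0444, 0.3346]
tcp_rot: [0.487, -3.104, 0.001]
ft_force: [0.6, 0.5, 0.4]
gripper_width: 0.0849
finger_force: 0.0
```

Run:
```python
from h import *
s=bot.sense(); print(s["eef_pos"],s["tcp_rot"],s["gripper_width"])
# refine module with both views, now that gripper is away
for n,b in(("top",(235,280,168,215)),("scene",(195,235,150,185))):
    f=grab(n); r0,r1,c0,c1=b; W=cloud(f)[r0:r1,c0:c1]; z=W[...,2]
    t=W[(z>.049)&(z<.059)]; print(n,len(t),t[:,2].mean(),cv2.minAreaRect((t[:,:2]*1000).astype(np.float32)))
    l=cloud(f)[100:290,230:330]; l=l[(l[...,2]>.2)&(abs(l[...,1]+.045)<.014)&(l[...,0]>.55)&(l[...,2]<.32)]
    print(" lever hi",len(l),np.nanpercentile(l,[2,50,98],0).round(3).tolist())
```

```text
[0.56013845 0.04436403 0.33463871] [ 4.86574583e-01 -3.10352370e+00  7.20776304e-04] 0.08489842269223251
top 319 0.05399261543030866 ((465.6224060058594, 271.80926513671875), (66.3742446899414, 40.2372932434082), 45.36726379394531)
 lever hi 105 [[0.647, -0.056, 0.245], [0.661, -0.049, 0.297], [0.675, -0.034, 0.302]]
scene 278 0.05315963314379355 ((465.8560485839844, 269.1395263671875), (69.0594482421875, 39.62391662597656), 42.80347442626953)
 lever hi 470 [[0.603, -0.058, 0.201], [0.652, -0.048, 0.255], [0.672, -0.036, 0.298]]
```

Request:
arm_command --plan "-9.6 22.6 -21 0 0 28 0;-9.6 22.6 -21 0 0 28 0;-9.6 22.6 -21 0 0 28 0;-9.6 22.6 -21 0 0 28 0;-9.6 22.6 -21 0 0 28 0;-9.6 22.6 -21 0 0 28 0;-9.6 22.6 -21 0 0 28 0;-9.6 22.6 -21 0 0 28 0"

```text
time: 7.1
eef_pos: [0.4636, 0.2717, 0.122]
tcp_rot: [1.22, -2.889, -0.001]
ft_force: [-0.1, -0.6, -0.4]
gripper_width: 0.0869
finger_force: 0.0
```

Run:
```python
from h import *
s=bot.sense(); print(s["eef_pos"],s["tcp_rot"],s["q"])
for n,b in(("top",(150,260,275,340)),("scene",(80,270,230,350))):
    f=grab(n); r0,r1,c0,c1=b; W=cloud(f)[r0:r1,c0:c1]
    l=W[(W[...,2]>.14)&(W[...,2]<.32)&(abs(W[...,1]+.045)<.02)&(W[...,0]>.55)]
    for a in np.arange(.14,.32,.02):
        k=l[(l[:,2]>=a)&(l[:,2]<a+.02)]
        if len(k)>4: print(n,"z %.3f x[%.4f %.4f %.4f] y %.4f n%d"%(k[:,2].mean(),*np.percentile(k[:,0],[5,50,95]),np.median(k[:,1]),len(k)))
```

```text
[0.46360246 0.27169582 0.12197129] [ 1.21987350e+00 -2.88906367e+00 -6.15128928e-04] [ 3.22055538e-01  5.84862101e-01  1.75320933e+00 -5.28143306e-05
  8.09082215e-01 -2.04776261e+00]
top z 0.148 x[0.6286 0.6310 0.6368] y -0.0383 n12
top z 0.168 x[0.6309 0.6356 0.6369] y -0.0381 n7
top z 0.195 x[0.6013 0.6353 0.6479] y -0.0446 n53
top z 0.206 x[0.6029 0.6265 0.6456] y -0.0445 n88
top z 0.232 x[0.6444 0.6463 0.6472] y -0.0439 n17
top z 0.251 x[0.6451 0.6484 0.6514] y -0.0442 n46
top z 0.270 x[0.6501 0.6530 0.6562] y -0.0435 n40
top z 0.294 x[0.6553 0.6602 0.6744] y -0.0438 n98
top z 0.302 x[0.6602 0.6635 0.6705] y -0.0436 n19
scene z 0.150 x[0.6294 0.6319 0.6360] y -0.0472 n48
scene z 0.169 x[0.6326 0.6364 0.6405] y -0.0505 n39
scene z 0.194 x[0.6016 0.6359 0.6617] y -0.0511 n97
scene z 0.208 x[0.6026 0.6438 0.6485] y -0.0476 n104
scene z 0.232 x[0.6442 0.6467 0.6578] y -0.0487 n57
scene z 0.250 x[0.6457 0.6496 0.6590] y -0.0496 n92
scene z 0.270 x[0.6508 0.6543 0.6665] y -0.0496 n89
scene z 0.291 x[0.6555 0.6598 0.6719] y -0.0482 n122
```

Request:
arm_command --plan "0.2 -0.1 -3 0 0 0 0;0.2 -0.1 -6 0 0 0 0;0.2 -0.1 -8.5 0 0 0 0.3;0.2 -0.1 -8.5 0 0 0 1;0.2 -0.1 -8.5 0 0 0 1;0.2 -0.1 -8.5 0 0 0 1;0.2 -0.1 -8.5 0 0 0 1;0.2 -0.1 -8.5 0 0 0 1" --grip_force 30

```text
time: 8.0
eef_pos: [0.4686, 0.2697, 0.0409]
tcp_rot: [-1.217, 2.894, -0.0]
ft_force: [-0.4, -0.1, -0.1]
gripper_width: 0.0471
finger_force: 0.0
```

Request:
arm_command --plan "0 0 0 0 0 0 1;0 0 0 0 0 0 1;0 0 0 0 0 0 1;0 0 1 0 0 0 1;0 0 3 0 0 0 1;0 0 6 0 0 0 1;0 0 10 0 0 0 1;0 0 10 0 0 0 1"

```text
time: 8.8
eef_pos: [0.4711, 0.2707, 0.1444]
tcp_rot: [-1.215, 2.886, -0.002]
ft_force: [1.2, 0.9, -1.1]
gripper_width: 0.0398
finger_force: 30.0
```

Request:
arm_command --plan "3 -19 0 0 0 -44.1 1;3 -19 0 0 0 -44.1 1;3 -19 0 0 0 -44.1 1;3 -19 0 0 0 -44.1 1;3 -19 0 0 0 -44.1 1;3 -19 0 0 0 -44.1 1;7 -27 0 0 0 -44.1 1;8.1 -31.8 0 0 0 -44.1 1"

```text
time: 9.6
eef_pos: [0.5366, -0.0113, 0.1392]
tcp_rot: [0.054, -3.141, -0.001]
ft_force: [1.2, 0.2, -1.6]
gripper_width: 0.0397
finger_force: 30.0
```

Request:
arm_command --plan "0 0 0 0 0 0 1;0 0 -1 0 0 0 1;0 0 -1 0 0 0 1"

```text
time: 9.9
eef_pos: [0.534, -0.0108, 0.1277]
tcp_rot: [0.045, -3.136, -0.003]
ft_force: [-0.3, -0.0, -2.2]
gripper_width: 0.0397
finger_force: 30.0
```

Run:
```python
from h import *
s=bot.sense(); print(s["eef_pos"],s["tcp_rot"],s["ft_force"],s["gripper_width"])
f=grab("scene"); np.savez("s3.npz",**{k:f[k] for k in("image","depth","K","R","t")})
W=cloud(f); r0,r1,c0,c1=150,300,210,370
cv2.imwrite("pics/s3.png",cv2.resize(f["image"][r0:r1,c0:c1],None,fx=5,fy=4,interpolation=cv2.INTER_CUBIC)[:, :])
I=f["image"].astype(int); m=(I.min(-1)>75)&(I.max(-1)-I.min(-1)<40)
p=W[m&(W[...,2]>.095)&(W[...,2]<.17)&(W[...,0]>.48)&(W[...,0]<.61)&(abs(W[...,1]+.05)<.05)]
for a in np.arange(.09,.17,.01):
    k=p[(p[:,2]>=a)&(p[:,2]<a+.01)]
    if len(k)>4: print("z %.3f x[%.4f %.4f] y[%.4f %.4f] n%d"%(a,*np.percentile(k[:,0],[2,98]),*np.percentile(k[:,1],[2,98]),len(k)))
```

```text
[ 0.53402667 -0.01076674  0.12769781] [ 4.54788800e-02 -3.13591521e+00 -2.53498790e-03] [-0.26475625 -0.02457871 -2.23330469] 0.03973785137228285
z 0.100 x[0.4989 0.5045] y[-0.0317 -0.0011] n28
z 0.110 x[0.4989 0.5439] y[-0.0403 -0.0021] n38
z 0.120 x[0.4984 0.5022] y[-0.0325 -0.0021] n31
z 0.130 x[0.4994 0.5383] y[-0.0320 -0.0003] n90
z 0.140 x[0.5017 0.5401] y[-0.0299 -0.0004] n92
```

View pics/s3.png

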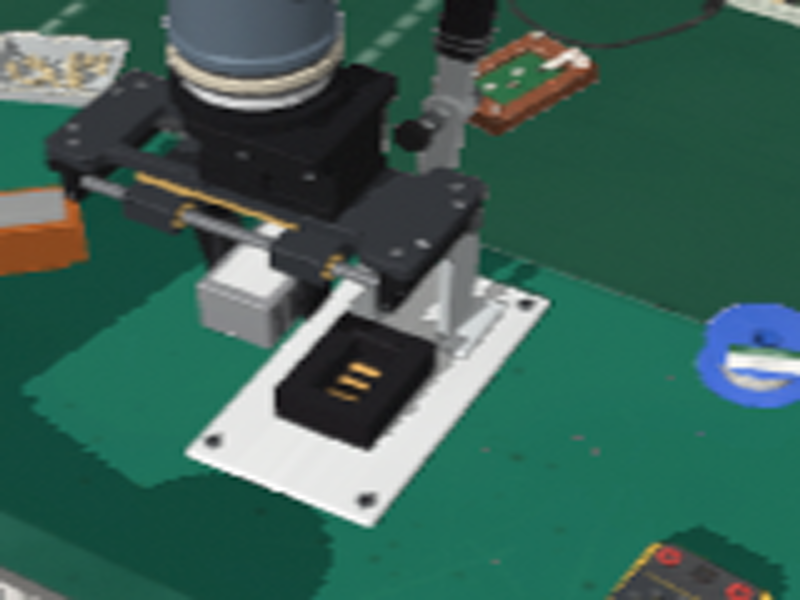

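The view shows the module held by its sides at (245,295), still 4 cm left of the socket (355,380). I'll move it over the socket and measure again.

Request:
arm_command --plan "1 -2 0 0 0 0 1;2 -3.7 0 0 0 0 1;2 -3.7 0 0 0 0 1;2 -3.7 -1.5 0 0 0 1;2 -3.7 -3 0 0 0 1;2 -3.7 -3 0 0 0 1;2 -3.7 -3 0 0 0 1;2 -3.7 -3 0 0 0 1"

```text
time: 10.75
eef_pos: [0.5568, -0.0492, 0.1002]
tcp_rot: [-0.042, 3.14, -0.0]
ft_force: [0.7, 0.3, -1.5]
gripper_width: 0.0397
finger_force: 30.0
```

Run:
```python
from h import *
s=bot.sense(); print(s["eef_pos"],s["tcp_rot"],s["ft_force"],s["gripper_width"])
f=grab("scene"); W=cloud(f); I=f["image"].astype(int); sp=I.max(-1)-I.min(-1)
box=(W[...,0]>.48)&(W[...,0]<.61)&(abs(W[...,1]+.05)<.05)
# near end faces: median x vs y for module body (grey) and socket block (black)
def face(m,n,x0,x1):
    p=W[m&(W[...,0]>x0)&(W[...,0]<x1)]
    if len(p)<8: print(n,len(p)); return
    q=np.polyfit(p[:,1],p[:,0],1); print(n,len(p),"x at y=-.048: %.4f slope %.3f"%(np.polyval(q,-.048),q[0]),"y[%.4f %.4f] z[%.3f %.3f]"%(*np.percentile(p[:,1],[2,98]),*np.percentile(p[:,2],[2,98])))
z=W[...,2]
face(box&(I.min(-1)>75)&(sp<40)&(z>.062)&(z<.093),"module end",.505,.53)
face(box&(I.max(-1)<60)&(z>.012)&(z<.034),"socket end",.50,.53)
```

```text
[ 0.55680983 -0.04921496  0.10023577] [-4.23111464e-02  3.14029035e+00 -3.54219390e-04] [ 0.69166063  0.26202835 -1.48818132] 0.03972984492422022
module end 67 x at y=-.048: 0.5231 slope -0.037 y[-0.0704 -0.0316] z[0.074 0.093]
socket end 105 x at y=-.048: 0.5163 slope -0.092 y[-0.0769 -0.0232] z[0.012 0.034]
```

Request:
arm_command --plan "-0.3 0.1 0 0 0 0 1;-0.3 0.1 -0.6 0 0 0 1;-0.3 0.1 -1.2 0 0 0 1;-0.3 0.1 -1.8 0 0 0 1;-0.3 0.1 -2.1 0 0 0 1;-0.3 0.1 -2.4 0 0 0 1;-0.3 0.1 -2.6 0 0 0 1;-0.3 0.1 -2.8 0 0 0 1"

```text
time: 11.6
eef_pos: [0.5535, -0.0485, 0.0714]
tcp_rot: [-0.042, 3.141, -0.0]
ft_force: [0.6, -0.4, -1.9]
gripper_width: 0.0399
finger_force: 30.0
```

Request:
arm_command --plan "0 0 -0.2 0 0 0 1;0 0 -0.4 0 0 0 1;0 0 -0.6 0 0 0 1;0 0 -0.6 0 0 0 1"

```text
time: 12.0
eef_pos: [0.5533, -0.0484, 0.0654]
tcp_rot: [0.042, -3.141, -0.0]
ft_force: [-0.1, -0.6, -1.5]
gripper_width: 0.0396
finger_force: 30.0
```

Request:
arm_command --plan "0 0 -0.1 0 0 0 1;0 0 -0.2 0 0 0 1;0 0 -0.3 0 0 0 1;0 0 -0.3 0 0 0 1"

```text
time: 12.4
eef_pos: [0.5535, -0.0485, 0.0644]
tcp_rot: [-0.042, 3.141, -0.001]
ft_force: [-2.8, 0.6, 10.2]
gripper_width: 0.04
finger_force: 30.0
```

Request:
arm_command --plan "0 0 -0.1 0 0 0 1;0 0 -0.15 0 0 0 1;0 0 -0.15 0 0 0 1"

```text
time: 12.7
eef_pos: [0.5536, -0.0485, 0.0644]
tcp_rot: [-0.042, 3.14, -0.001]
ft_force: [-5.6, 0.6, 20.6]
gripper_width: 0.0394
finger_force: 30.0
```

Run:
```python
from h import *
s=bot.sense(); print(s["eef_pos"],s["tcp_rot"],s["ft_force"],s["moment"],s["gripper_width"])
f=grab("scene"); W=cloud(f); I=f["image"].astype(int); z=W[...,2]
m=(I.min(-1)>130)&(W[...,0]>.515)&(W[...,0]<.60)&(abs(W[...,1]+.048)<.025)&(z>.06)&(z<.1)
print("top z",m.sum(),np.percentile(z[m],[5,50,95]), W[m].min(0),W[m].max(0))
cv2.imwrite("pics/s4.png",cv2.resize(f["image"][200:290,220:340],None,fx=6,fy=6,interpolation=cv2.INTER_CUBIC))
```

```text
[ 0.55358422 -0.04846481  0.06437615] [-4.19675277e-02  3.14001904e+00 -9.49679047e-04] [-5.58520869  0.56036015 20.58248991] [ 0.16883106  0.88228659 -0.01147978] 0.03937155326054965
top z 221 [0.06320852 0.0761856  0.07954209] [ 0.51801698 -0.06715925  0.06006482] [ 0.57564967 -0.02846729  0.08947803]
```

View pics/s4.png

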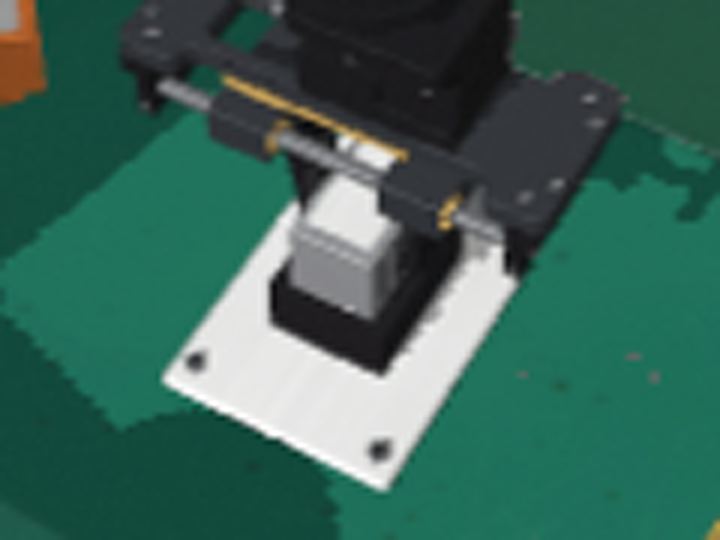

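The module sits flush on the socket block (330,270). Its top reads about 0.077 m against 0.078 expected, so it is home. I'll unload, release and rise.

Request:
arm_command --plan "0 0 0.15 0 0 0 1;0 0 0.3 0 0 0 0.6;0 0 0.3 0 0 0 0;0 0 0.3 0 0 0 0;0 0 0.3 0 0 0 0;0 0 0.3 0 0 0 0;0 0 2 0 0 0 0;0 0 6 0 0 0 0"

```text
time: 13.55
eef_pos: [0.551, -0.0479, 0.1186]
tcp_rot: [0.041, -3.133, -0.004]
ft_force: [0.7, -0.6, 1.2]
gripper_width: 0.0798
finger_force: 0.0
```

Request:
arm_command --plan "-2 1 9 0 0 0 0;-6 5 12 0 0 0 0;-8 9 16 0 0 0 0;-8 12 20 0 0 0 0.3;-8 12 23 0 0 0 0.5;-8 12 23 0 0 0 0.5"

```text
time: 14.15
eef_pos: [0.4732, 0.0731, 0.3545]
tcp_rot: [-0.044, 3.137, -0.0]
ft_force: [-0.2, -0.1, 0.3]
gripper_width: 0.0707
finger_force: 0.0
```

Run:
```python
from h import *
s=bot.sense(); print(s["eef_pos"],s["tcp_rot"],s["gripper_width"])
for n in("top","scene"):
    f=grab(n); W=cloud(f); I=f["image"].astype(int); z=W[...,2]
    m=(z>.072)&(z<.083)&(W[...,0]>.50)&(W[...,0]<.605)&(abs(W[...,1]+.048)<.03)&(I.min(-1)>100)
    p=W[m]; 
    if len(p)<20: print(n,len(p)); continue
    A=np.c_[p[:,0]-.55,p[:,1]+.048,np.ones(len(p))]; c=np.linalg.lstsq(A,p[:,2],rcond=None)[0]
    print(n,len(p),"plane",c.round(4),cv2.minAreaRect((p[:,:2]*1000).astype(np.float32)))
```

```text
[0.47324483 0.07310195 0.3544764 ] [-4.41285994e-02  3.13674083e+00 -6.55454493e-06] 0.07067674732815538
top 335 plane [0.0024 0.0253 0.0781] ((552.2589111328125, -48.44624710083008), (65.48014831542969, 38.500633239746094), 0.30355575680732727)
scene 336 plane [ 0.0019 -0.0116  0.0766] ((552.4796142578125, -48.84098815917969), (68.05028533935547, 39.21501541137695), 0.6613450050354004)
```

The module is home: its top is at 0.0781 m, its centre at (0.552, -0.048), and it is level. Next I'll take the lever, now at about 1.83 rad, and swing it down.

Request:
arm_command --plan "19.1 -11.8 -1 0 0 0 0.2;19.1 -11.8 -1 0 0 0 0.2;19.1 -11.8 -1 0 0 0 0.2;19.1 -11.8 -1 0 0 0 0.2;19.1 -11.8 -1 0 0 0 0.2;19.1 -11.8 -1 0 0 0 0.2;19.1 -11.8 -1 0 0 0 0.2;19.1 -11.8 -1 0 0 0 0.2"

```text
time: 15.05
eef_pos: [0.6631, -0.0459, 0.3401]
tcp_rot: [0.042, -3.139, -0.001]
ft_force: [-0.0, -0.3, 0.6]
gripper_width: 0.0694
finger_force: 0.0
```

Run:
```python
from h import *
s=bot.sense(); print(s["eef_pos"],s["tcp_rot"],s["gripper_width"])
f=grab("scene"); W=cloud(f)[80:270,230:350]
l=W[(W[...,2]>.14)&(W[...,2]<.30)&(abs(W[...,1]+.047)<.016)&(W[...,0]>.55)&(W[...,0]<.72)]
for a in np.arange(.14,.30,.02):
    k=l[(l[:,2]>=a)&(l[:,2]<a+.02)]
    if len(k)>4: print("z %.3f x[%.4f %.4f %.4f] y %.4f n%d"%(k[:,2].mean(),*np.percentile(k[:,0],[5,50,95]),np.median(k[:,1]),len(k)))
```

```text
[ 0.66313697 -0.04589527  0.34014943] [ 4.19804904e-02 -3.13873261e+00 -1.23579354e-03] 0.06938175850763603
z 0.150 x[0.6286 0.6315 0.6358] y -0.0483 n51
z 0.169 x[0.6334 0.6361 0.6414] y -0.0502 n39
z 0.194 x[0.6009 0.6362 0.6621] y -0.0518 n89
z 0.207 x[0.6023 0.6425 0.6492] y -0.0472 n110
z 0.232 x[0.6438 0.6466 0.6562] y -0.0496 n59
z 0.250 x[0.6457 0.6492 0.6598] y -0.0490 n90
z 0.270 x[0.6510 0.6544 0.6666] y -0.0493 n93
z 0.291 x[0.6551 0.6602 0.6731] y -0.0483 n122
```

Request:
arm_command --plan "0.1 0.1 -3 0 0 0 0.2;0.1 0.1 -6 0 0 0 0.2;0.1 0.1 -7.9 0 0 0 0.4;0.1 0.1 -7.9 0 0 0 1;0.1 0.1 -7.9 0 0 0 1;0.1 0.1 -7.9 0 0 0 1;0.1 0.1 -7.9 0 0 0 1;0.1 0.1 -7.9 0 0 0 1" --grip_force 30

```text
time: 15.9
eef_pos: [0.6659, -0.0455, 0.2635]
tcp_rot: [-0.042, 3.139, -0.001]
ft_force: [0.3, 1.3, -0.1]
gripper_width: 0.0293
finger_force: 0.0
```

Request:
arm_command --plan "0 0 0 0 0 0 1;0 0 0 0 0 0 1;0 0 0 0 0 0 1"

```text
time: 16.2
eef_pos: [0.6658, -0.0447, 0.2631]
tcp_rot: [-0.042, 3.14, 0.001]
ft_force: [-0.5, 4.0, 5.4]
gripper_width: 0.0239
finger_force: 30.0
```

Request:
arm_command --plan "-1.97 -0.06 0.38 0 0 0 1;-4.25 -0.12 0.51 0 0 0 1;-6.51 -0.18 0.29 0 0 0 1;-8.72 -0.24 -0.27 0 0 0 1;-10.82 -0.3 -1.14 0 0 0 1;-12.77 -0.36 -2.33 0 0 0 1;-14.52 -0.41 -3.79 0 0 0 1;-16.03 -0.45 -5.49 0 0 0 1"

```text
time: 17.0
eef_pos: [0.5028, -0.0493, 0.2104]
tcp_rot: [0.044, -3.14, 0.0]
ft_force: [-10.9, 3.2, 21.4]
gripper_width: 0.0239
finger_force: 30.0
```

Request:
arm_command --plan "-0.7 0 -0.4 0 0 0 1;-1.17 -0.02 -1.07 0 0 0 1;-1.55 -0.03 -1.75 0 0 0 1;-1.91 -0.04 -2.43 0 0 0 1;-2.2 -0.05 -3.1 0 0 0 1;-2.5 -0.06 -3.86 0 0 0 1;-2.5 -0.06 -3.86 0 0 0 1"

```text
time: 17.7
eef_pos: [0.4739, -0.05, 0.1678]
tcp_rot: [0.044, -3.128, -0.002]
ft_force: [-12.3, -1.3, 6.6]
gripper_width: 0.0235
finger_force: 30.0
```

Request:
arm_command --plan "0 0 0 0 0 0 0.45;0 0 0 0 0 0 0.45;0 0 0 0 0 0 0.45;0 0 0 0 0 0 0.45;0 0 2 0 0 0 0.45;0 0 5 0 0 0 0.45;0 0 6.5 0 0 0 1;0 0 6.5 0 0 0 1"

```text
time: 18.5
eef_pos: [0.482, -0.0511, 0.2356]
tcp_rot: [-0.042, 3.136, -0.003]
ft_force: [0.3, 0.4, 0.8]
gripper_width: 0.0386
finger_force: 0.0
```

Run:
```python
from h import *
s=bot.sense(); print(s["eef_pos"],s["tcp_rot"],s["gripper_width"],s["ft_force"])
for n,b in(("top",(150,290,260,345)),("scene",(80,300,210,350))):
    f=grab(n); r0,r1,c0,c1=b; W=cloud(f)[r0:r1,c0:c1]; I=f["image"][r0:r1,c0:c1].max(-1)
    l=W[(W[...,2]>.09)&(W[...,2]<.19)&(abs(W[...,1]+.05)<.016)&(W[...,0]<.64)]
    for a in np.arange(.42,.62,.015):
        k=l[(l[:,0]>=a)&(l[:,0]<a+.015)]
        if len(k)>4: print(n,"x %.3f z[50,90] %.4f %.4f y %.4f n%d"%(k[:,0].mean(),*np.percentile(k[:,2],[50,90]),np.median(k[:,1]),len(k)))
```

```text
[ 0.48199354 -0.05111693  0.23563953] [-0.04191509  3.13574701 -0.0033235 ] 0.03863501575413834 [0.25704047 0.43140584 0.76997662]
scene x 0.518 z[50,90] 0.1765 0.1842 y -0.0608 n17
scene x 0.535 z[50,90] 0.1249 0.1811 y -0.0520 n34
scene x 0.546 z[50,90] 0.1363 0.1656 y -0.0522 n60
scene x 0.562 z[50,90] 0.1629 0.1736 y -0.0501 n17
```

Request:
arm_command --plan "0.3 0.1 -1 0 0 0 1;0.3 0.1 -2 0 0 0 1;0.3 0.1 -3 0 0 0 1;0.3 0.1 -3.5 0 0 0 1;0.3 0.1 -3.5 0 0 0 1;0.3 0.1 -3.5 0 0 0 1"

```text
time: 19.2
eef_pos: [0.4728, -0.0498, 0.1951]
tcp_rot: [0.048, -3.116, -0.0]
ft_force: [-17.7, -9.1, 6.4]
gripper_width: 0.0232
finger_force: 30.0
```

The closing fingers caught the top edge of the bar. I'll open, rise, and close fully clear of it.

Request:
arm_command --plan "0 0 0 0 0 0 0.5;0 0 0 0 0 0 0.5;0 0 0 0 0 0 0.5;0 0 2 0 0 0 0.6;0 0 3 0 0 0 1;0 0 3 0 0 0 1;0 0 3 0 0 0 1;0 0 3 0 0 0 1"

```text
time: 20.0
eef_pos: [0.4828, -0.0493, 0.228]
tcp_rot: [0.042, -3.14, -0.001]
ft_force: [-0.3, 0.1, -1.2]
gripper_width: 0.0112
finger_force: 0.0
```

Request:
arm_command --plan "0 0 0 0 0 0 1;0 0 0 0 0 0 1;0 0 0 0 0 0 1;0 0 0 0 0 0 1"

```text
time: 20.4
eef_pos: [0.4831, -0.0496, 0.2284]
tcp_rot: [0.041, -3.141, -0.0]
ft_force: [-1.0, 0.1, -0.1]
gripper_width: 0.0007
finger_force: 0.0
```

Run:
```python
from h import *
s=bot.sense(); print(s["eef_pos"],s["tcp_rot"],s["gripper_width"],s["ft_force"])
f=grab("scene"); cv2.imwrite("pics/s5.png",cv2.resize(f["image"][150:300,210:370],None,fx=4,fy=4,interpolation=cv2.INTER_CUBIC))
```

```text
[ 0.48308794 -0.04958353  0.2284389 ] [ 4.13945586e-02 -3.14108537e+00 -1.64042100e-04] 0.000666477878569246 [-0.97106821  0.14117036 -0.14715087]
```

View pics/s5.png

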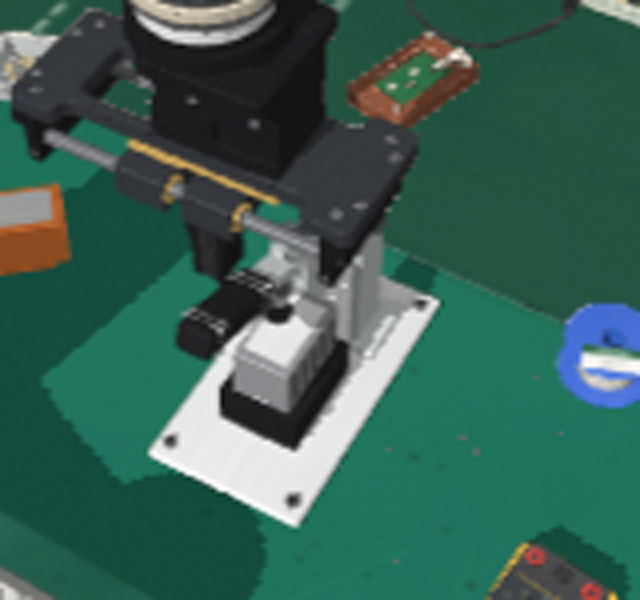

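The lever is about a third of a radian up, its foot above the seated module (280,310), and the fingers are closed above the grip. I'll push down to about 0.17 rad and read the free-push force.

Request:
arm_command --plan "0.1 0 -1.5 0 0 0 1;0.1 0 -2.8 0 0 0 1;0.1 0 -3.6 0 0 0 1;0 0 -4.2 0 0 0 1;-0.1 0 -4.7 0 0 0 1;-0.2 0 -5.2 0 0 0 1;-0.25 0 -5.5 0 0 0 1;-0.3 0 -5.8 0 0 0 1"

```text
time: 21.25
eef_pos: [0.4786, -0.0496, 0.1709]
tcp_rot: [0.043, -3.138, 0.0]
ft_force: [-4.4, -1.0, 7.2]
gripper_width: 0.0005
finger_force: 3.3
```

Request:
arm_command --plan "0 0 -0.2 0 0 0 1;-0.05 0 -0.4 0 0 0 1;-0.05 0 -0.6 0 0 0 1;-0.1 0 -0.7 0 0 0 1;-0.1 0 -0.8 0 0 0 1"

```text
time: 21.75
eef_pos: [0.4776, -0.0496, 0.163]
tcp_rot: [0.043, -3.138, 0.0]
ft_force: [-4.4, -0.9, 7.8]
gripper_width: 0.0005
finger_force: 3.3
```

Request:
arm_command --plan "0 0 -0.1 0 0 0 1;0 0 -0.2 0 0 0 1"

```text
time: 21.95
eef_pos: [0.4773, -0.0496, 0.161]
tcp_rot: [0.043, -3.137, 0.0]
ft_force: [-4.2, -1.0, 7.0]
gripper_width: 0.0004
finger_force: 3.3
```

Request:
arm_command --plan "0 0 -0.1 0 0 0 1;0 0 -0.2 0 0 0 1"

```text
time: 22.15
eef_pos: [0.4771, -0.0495, 0.1589]
tcp_rot: [0.043, -3.137, -0.0]
ft_force: [-4.8, -0.3, 6.9]
gripper_width: 0.0005
finger_force: 3.3
```

Request:
arm_command --plan "0 0 -0.1 0 0 0 1;0 0 -0.2 0 0 0 1"

```text
time: 22.35
eef_pos: [0.477, -0.0495, 0.1569]
tcp_rot: [0.043, -3.137, -0.0]
ft_force: [-5.5, -0.8, 7.0]
gripper_width: -0.0002
finger_force: 3.4
```

Request:
arm_command --plan "0 0 -0.1 0 0 0 1;0 0 -0.2 0 0 0 1"

```text
time: 22.55
eef_pos: [0.4769, -0.0495, 0.1549]
tcp_rot: [0.043, -3.136, -0.0]
ft_force: [-5.4, -1.9, 6.4]
gripper_width: 0.0003
finger_force: 3.4
```

Request:
arm_command --plan "0 0 -0.1 0 0 0 1;-0.05 0 -0.2 0 0 0 1"

```text
time: 22.75
eef_pos: [0.4767, -0.0495, 0.1529]
tcp_rot: [0.043, -3.137, -0.0]
ft_force: [-3.8, -0.8, 7.3]
gripper_width: 0.0005
finger_force: 3.7
```

Request:
arm_command --plan "0 0 -0.1 0 0 0 1;-0.05 0 -0.2 0 0 0 1"

```text
time: 22.95
eef_pos: [0.4765, -0.0495, 0.1511]
tcp_rot: [0.043, -3.138, -0.0]
ft_force: [-4.4, -0.7, 9.2]
gripper_width: 0.0005
finger_force: 4.6
```

Request:
arm_command --plan "0 0 -0.05 0 0 0 1;-0.02 0 -0.1 0 0 0 1"

```text
time: 23.15
eef_pos: [0.4764, -0.0495, 0.1503]
tcp_rot: [0.043, -3.138, -0.0]
ft_force: [-4.7, -0.3, 9.4]
gripper_width: 0.0009
finger_force: 5.0
```

Request:
arm_command --plan "0 0 -0.05 0 0 0 1;-0.02 0 -0.1 0 0 0 1"

```text
time: 23.35
eef_pos: [0.4763, -0.0495, 0.1495]
tcp_rot: [0.043, -3.138, 0.0]
ft_force: [-4.2, 0.2, 11.0]
gripper_width: 0.0004
finger_force: 5.5
```

Run:
```python
from h import *
F=[]
for i in range(8):
    grab("top"); s=bot.sense(); F.append([*s["ft_force"],s["finger_force"],s["eef_pos"][2]])
print(np.mean(F,0).round(4),np.std(F,0).round(3))
```

```text
[-4.3426 -0.6854 10.0974  4.9924  0.1494] [0.65  0.628 0.344 0.039 0.   ]
```

Request:
arm_command --plan "0 0 0.03 0 0 0 1;0 0 0.06 0 0 0 1"

```text
time: 23.95
eef_pos: [0.4764, -0.0495, 0.1495]
tcp_rot: [0.042, -3.139, -0.0]
ft_force: [-2.2, -0.6, 2.7]
gripper_width: 0.0001
finger_force: 1.5
```

Request:
arm_command --plan "0 0 0.05 0 0 0 1;0 0 0.1 0 0 0 1;0 0 0.1 0 0 0 1"

```text
time: 24.25
eef_pos: [0.4782, -0.0496, 0.1502]
tcp_rot: [-0.041, 3.14, -0.0]
ft_force: [-0.3, -0.5, -0.1]
gripper_width: 0.0002
finger_force: 0.0
```

The contact came off within 0.3 mm, so the lever held. I'll retreat and check the module.

Request:
arm_command --plan "0 0 2 0 0 0 1;0 0 5 0 0 0 1;0 0 9 0 0 0 1;-2 4 12 0 0 0 1;-4 9 14 0 0 0 1;-4 13 15 0 0 0 1;-4 13 15 0 0 0 1;-4 13 15 0 0 0 1"

```text
time: 25.05
eef_pos: [0.4378, 0.0815, 0.3006]
tcp_rot: [-0.047, 3.14, -0.001]
ft_force: [0.6, -0.4, -0.5]
gripper_width: 0.0001
finger_force: 0.0
```

Run:
```python
from h import *
s=bot.sense(); print(s["time"],s["eef_pos"],s["ft_force"])
for n in("top","scene"):
    f=grab(n); W=cloud(f); z=W[...,2]; I=f["image"].astype(int)
    p=W[(z>.072)&(z<.083)&(W[...,0]>.50)&(W[...,0]<.605)&(abs(W[...,1]+.048)<.03)&(I.min(-1)>100)]
    print(n,len(p),np.median(p[:,2]),cv2.minAreaRect((p[:,:2]*1000).astype(np.float32)))
    l=W[(z>.11)&(z<.15)&(W[...,0]>.435)&(W[...,0]<.52)&(abs(W[...,1]+.05)<.014)]
    t=l[l[:,2]>np.percentile(l[:,2],40)]; q=np.polyfit(t[:,0],t[:,2],1); print(" grip slope",q[0],"z at .4765",np.polyval(q,.4765))
```

```text
25.05 [0.43779384 0.08147392 0.30055895] [ 0.62070849 -0.43188993 -0.45559535]
top 163 0.07828425417187304 ((552.1179809570312, -48.57720184326172), (65.29244232177734, 38.641117095947266), 0.22062312066555023)
 grip slope -0.005426315234773933 z at .4765 0.1326453152546876
scene 129 0.0767548216293615 ((555.138671875, -55.07892608642578), (60.35301208496094, 27.187284469604492), 1.0288439989089966)
 grip slope -0.013135904832059802 z at .4765 0.13076387868754596
```

The module is still home, the lever is level and the robot is clear, so I'm handing in.

```bash
python3 -c "
from bench import bot
print(bot.finish_job())"
```

```text
the job is handed in; nothing more can be done
None
```

The relay module is plugged fully home and the lever is down and let go, clamping it with an estimated 8–9 N (judged from the push force and travel past contact, not measured directly); I have handed the job in, but it returned no verdict.

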